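# Get the edge trimmer out of the toolbox

## Robot

A 6-joint arm with a two-finger parallel gripper is mounted at the origin on the work surface. World frame = base frame: x ahead of the robot, y to its left, z up, the work surface at z = 0. Lengths are in m, angles in rad, forces in N, time in s.
With the tool pointing down it reaches from about 0.275 to 0.875 m from the base axis. Payload 12.5 kg.
Tool frame: the origin (TCP) lies on the centre line of the jaws, within the pads' length; the fingertips stand r.finger_overhang ahead of it and the grasp point (between the pads) lies 3 mm ahead of it (r.finger_overhang is the distance from the TCP to the fingertips, in m); z points along the fingers, y is the line along which they close (so a half turn about z gives the same grasp; the last joint's range is limited). The gripper opens to 85 mm and grips with 20 to 120 N. Pads are 22 mm wide; open, the fingers measure 114 mm over their backs; the gripper's body (76 mm by 85 mm) begins 54 mm behind the grasp point. The pads swing forward as they close: fully open they stand 13 mm farther back than shut.
Start: joints at [-1.432, 0.351, 1.652, -0, 1.139, -0.085], TCP at [0.122, -0.536, 0.253] pointing down, gripper open.
Joint ranges: [-2.75, 2.75], [-0.79, 2.1], [0.01, 2.65], [-1.57, 4.71], [0.07, 3.14], [-2.87, 2.87]. Speed limits (rad/s): [2.22, 2.22, 2.79, 3.14, 3.14, 3.14].

## Interface

Orientations are given as a unit quaternion [x, y, z, w].
In Python, from cell import r, optics gives the robot as it stands. The module is installed in compiled form; this text tells all that it offers. Calls block until the motion is done:
- r.move_to(position, orientation): joint-space move of the TCP to a pose.
- r.move_linear(position, rot=None, vel=0.15): straight line of the TCP; rot=None keeps the orientation; vel is the mean speed in m/s.
- r.set_joints(angles): joint-space move.
- r.set_gripper(opening, squeeze=None): opening from 0.0 (shut) to 1.0 (fully open); squeeze is the grip in N (None keeps the last); returns when the fingers have stopped.
- r.sleep(seconds).
- r.inverse_kinematics(position, orientation): joint angles nearest the present ones, or None.
- optics.get_image(name): name is "scene" or "top" or "wrist"; returns a dict with "pixels" (480x640x3 uint8, red, green, blue), "depth" (480x640 float32, m along the optical axis (not along the pixel's ray), 0 where there is no reading), "fx", "fy", "cx", "cy" (pixels), "camera_from_world" (4x4, takes a point from world to camera coordinates); the wrist camera has in their place "mount" (4x4, takes a point from camera to tool coordinates, whose origin is the TCP and whose axes are the flange's). Camera axes: x right, y down, z forward; pixel columns grow to the right and rows downward; lengths in m; the calibration is good to about 2 mm. A picture is of the moment at which its call begins: read the wrist's pose just before it.
A pose or a line that the arm cannot do raises r.PlanningError and nothing moves.
- r.hand_in(): hands the job in; it is judged then, once.
Readings, each from a call of its own:
- r.current_t(): time.
- r.current_q(): joint angles.
- r.current_qvel(): joint speeds.
- r.current_effort(): joint torques, N m.
- r.current_tool_pos(): TCP position.
- r.current_ee_rot(): TCP orientation.
- r.current_contact_force(): force on the tool from outside, world axes, zero at the start.
- r.current_torque(): the same for the moment, N m.
- r.current_opening(): opening from 0.0 (shut) to 1.0 (fully open).
- r.current_finger_force(): force on a finger pad.
Only numpy, scipy, OpenCV 4.12 (cv2) and the standard library are available. Lean on these libraries where they do the work, as an engineer would, in place of code of your own. Each camera call takes 0.05 s, during which the arm holds its last target. There are 200 camera calls.

## Task

Open the red toolbox, swinging its lid right over until it stays back by itself, and leave it open. Lift the tote tray out level with everything still in it and set it down squarely on the green mat, wholly on it; then take the orange edge trimmer from the bottom of the box and set it down right way up in the middle of the white drawer front. Set things down rather than drop them, and leave the glue bottle, carton, battery and jar as they stand.

Things in the scene. Friction and masses are not known exactly. Their poses are not given: they have to be found in the camera images.
- toolbox: red steel toolbox, 170 (its x) x 280 (its y) x 100 mm high without the lid, walls and floor 3 mm, fixed to the bench; origin at the centre of its underside, x points from its front to the hinge side. 50 mm above the underside a 28 mm wide ledge at each y end carries the tray; between the ledges the box is open down to the floor. With the lid shut it is 130 mm high.
- lid (a joint): toolbox lid (170 x 280 mm, 30 mm deep, about 0.4 kg), rad: 0 shut, grows as it opens. Free hinge: below about 1.4 rad it falls shut, beyond that it falls back to its stop at 1.85 rad and stays there. Fully open its front edge stands about 265 mm above the bench and leans back behind the box, its handle to about 300 mm.
- lid_hinge (a point): middle of the hinge line, on the far top edge of the box, 85 mm along the box's x and 100 mm above its underside; the line runs along the box's y. Fixed to the box.
- lid_handle (a point): centre of the round grip bar of the black bow handle on the lid's front edge; moves with the lid. Bar 12 mm thick, along the box's y, straight for 90 mm; its centre stands 40 mm in front of the lid's and box's front face, and 15 mm above the rim when shut. Relative to the hinge, shut: 210 mm towards the front, 15 mm up. Nothing lies under it when shut.
- tray_handle (a point): centre of the black strap handle of the grey tote tray; the axes are the tray's. Strap 12 mm thick (x), 118 mm long (y), 22 mm high, its centre 50 mm above the tray's underside, its straight middle 90 mm clear of the end posts. Tray 130 (x) x 240 (y) x 30 mm high, walls 3 mm, a divider under the strap, about 0.28 kg; it stands loose on the ledges with 17 mm of room all round.
- hinge_a: loose steel cabinet hinge in the tray, 80 x 48 x 14 mm, 60 g; origin under its middle
- hinge_b: loose steel cabinet hinge in the tray, 80 x 48 x 14 mm, 60 g; origin under its middle
- screwdriver_mid (a point): loose stubby screwdriver lying in the tray along its y, yellow round handle, 83 mm long, 24 mm thick, 50 g, may roll a little; point on its axis half-way along
- trimmer_mid (a point): centre (half-way up) of the orange and black edge trimmer that lies on the toolbox floor under the tray, right way up. 104 (its x) x 40 (its y) x 40 mm high (z up), with flat parallel sides 40 mm apart to grip; the middle 70 mm is the full height, the ends 28 mm. About 160 g. It may lie at any yaw.
- mat: green rubber bench mat, 290 (its x) x 180 (its y) x 3 mm, fixed; origin under its centre
- drawer_front: white drawer front with wood edging lying flat on the bench, 320 (its x) x 180 (its y) x 18 mm, fixed; origin under its centre. The glue bottle stands near one x end and the carton near the other.
- glue_mid (a point): glue bottle, bystander: 62 mm diameter, 180 mm high, white with yellow label; point half-way up
- carton_mid (a point): small cardboard carton, bystander: 50 x 80 x 42 mm high; point at its centre
- battery_mid (a point): black tool battery on the bench beyond the mat, bystander: 75 x 110 x 63 mm high; point 30 mm up
- jar_mid (a point): small glass jar in front of the toolbox, beside the lid handle, bystander: 56 mm diameter, 70 mm high; point half-way up

How it is judged:
On the way, in this order (a step that is already met when the one before it is completed fails the run):
1. the lid stands open by itself, past its balance point, with the robot off it (value of joint lid above 1.6 rad and contact force between each of the arm, the fingers and toolbox below 0.2 N), for 0.2 s.
2. the tray stands on the green mat, let go (x of tray_handle in the frame of mat between -0.03 and 0.03 m and y of tray_handle in the frame of mat between -0.03 and 0.03 m and height (world z) of tray_handle below 0.058 m and contact force between the fingers and tray below 0.1 N), for 0.2 s.
At the end, for the whole second after the job is handed in: Lid over 1.6 rad. Tray flat on the mat, within 30 mm of its centre along each mat axis, long sides parallel within 0.25 rad, hinges and screwdriver in it. Trimmer upright, flat on the drawer front, within 50 mm (along) and 40 mm (across) of its centre. All at rest, let go (value of joint lid above 1.6 rad and x of tray_handle in the frame of mat between -0.03 and 0.03 m and y of tray_handle in the frame of mat between -0.03 and 0.03 m and angle between the y axis of tray_handle and the x axis of mat, either way round below 0.25 rad and height (world z) of tray_handle below 0.058 m and angle between tray_handle's own z axis and vertical below 0.06 rad and x of trimmer_mid in the frame of drawer_front between -0.05 and 0.05 m and y of trimmer_mid in the frame of drawer_front between -0.04 and 0.04 m and height (world z) of trimmer_mid between 0.034 and 0.042 m and angle between trimmer_mid's own z axis and vertical below 0.1 rad and linear speed of each of trimmer, tray below 0.02 m/s and x of hinge_a in the frame of tray_handle between -0.065 and 0.065 m and y of hinge_a in the frame of tray_handle between -0.12 and 0.12 m and z of hinge_a in the frame of tray_handle between -0.055 and -0.01 m and x of hinge_b in the frame of tray_handle between -0.065 and 0.065 m and y of hinge_b in the frame of tray_handle between -0.12 and 0.12 m and z of hinge_b in the frame of tray_handle between -0.055 and -0.01 m and x of screwdriver_mid in the frame of tray_handle between -0.065 and 0.065 m and y of screwdriver_mid in the frame of tray_handle between -0.12 and 0.12 m and z of screwdriver_mid in the frame of tray_handle between -0.055 and -0.01 m); the robot touches nothing.
It fails at once if the tray is tipped so far that its contents could spill (over 0.4 rad) (angle between tray_handle's own z axis and vertical above 0.4 rad).
It fails at once if the tray is dropped (falls out of the fingers faster than 0.6 m/s) (linear speed of tray above 0.6 m/s and contact force between the fingers and tray below 0.05 N).
It fails at once if the trimmer is dropped (falls out of the fingers faster than 0.6 m/s) (linear speed of trimmer above 0.6 m/s and contact force between the fingers and trimmer below 0.05 N).
It fails at once if a bystander is knocked over or shoved by more than 30 mm (distance of any of glue_mid, carton_mid, battery_mid, jar_mid from where it was at the start of the episode above 0.03 m).
It also fails if it takes over 72 s, if anything falls off the work surface, if the arm or the gripper's body presses on something with over 40 N, if the wrist force passes 120 N, or if a joint passes its speed limit or range.

## Working session

There is one attempt and no reset: what is moved stays moved. The work goes in short steps, each a Python script; the robot and the scene stay as the last script left them, time stands still between calls to the robot, and variables do not carry over. Pictures are saved under pics/ and viewed, at most 10 in all, crops included, and the job is handed in when it is done.

```bash
mkdir -p pics
cat > h.py <<'E'
import numpy as np, cv2
from cell import r, optics
from scipy.spatial.transform import Rotation as R
def save(im,n): cv2.imwrite(f'pics/{n}.png',im['pixels'][:,:,::-1])
def world(im):
    "HxWx3 world points from depth (fixed cameras), wrist if T given"
    d=im['depth'];v,u=np.mgrid[:480,:640]
    P=np.stack([(u-im['cx'])/im['fx']*d,(v-im['cy'])/im['fy']*d,d,np.ones_like(d)],-1)
    T=im['T'] if 'T' in im else np.linalg.inv(im['camera_from_world'])
    W=(P@T.T)[...,:3]; W[d<=0]=np.nan
    return W
def wrist():
    p=r.current_tool_pos();q=r.current_ee_rot()
    im=optics.get_image('wrist');T=np.eye(4);T[:3,:3]=R.from_quat(q).as_matrix();T[:3,3]=p
    im['T']=T@im['mount'];return im
def ray(im,u,v,z):
    T=im['T'] if 'T' in im else np.linalg.inv(im['camera_from_world'])
    d=T[:3,:3]@np.array([(u-im['cx'])/im['fx'],(v-im['cy'])/im['fy'],1]);o=T[:3,3]
    return o+d*(z-o[2])/d[2]
E
python3 - <<'E'
from h import *
print(r.finger_overhang,r.current_ee_rot(),r.current_t())
for n in('scene','top'):
    im=optics.get_image(n);save(im,n+'0');np.savez(n+'0',**im);print(n,np.linalg.inv(im['camera_from_world']).round(3),im['fx'],(im['depth']>0).mean())
im=wrist();print(im['mount'])
E
```

```text
0.022 [ 9.93744895e-01  1.11672462e-01 -2.70546790e-05 -5.87388966e-04] 0.0
scene [[-0.741  0.511 -0.437  1.139]
 [ 0.672  0.572 -0.47   0.646]
 [ 0.01  -0.642 -0.767  1.154]
 [ 0.     0.     0.     1.   ]] 537.9201745486603 0.9961263020833333
top [[ 0.027 -0.988  0.151  0.368]
 [-0.999 -0.03  -0.023 -0.003]
 [ 0.027 -0.15  -0.988  1.089]
 [ 0.     0.     0.     1.   ]] 461.63422143090247 0.9961946614583334
[[-2.57449500e-05 -9.66112410e-01 -2.58121698e-01  6.56065764e-02]
 [ 9.99999829e-01 -1.75760526e-04  5.58106818e-04  8.16946341e-05]
 [-5.84561529e-04 -2.58121639e-01  9.66112249e-01 -1.21001877e-01]
 [ 0.00000000e+00  0.00000000e+00  0.00000000e+00  1.00000000e+00]]
```

View pics/scene0.png

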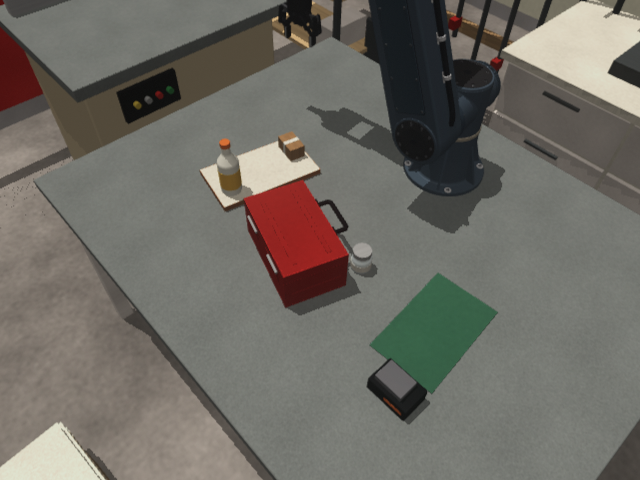

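View pics/top0.png

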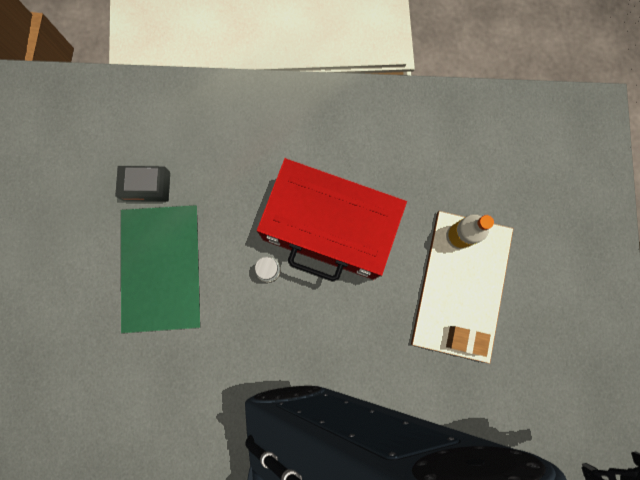

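The scene image shows the toolbox in the middle (about 295,240), with its handle towards the robot at (333,215), the jar at (361,258), mat at (435,330), battery at (397,388) and drawer front at (260,172). The top image shows the handle bar at (315,270), jar at (266,269), mat at (160,270) and drawer front at (463,285), with the glue at (470,232) and the carton at (468,341).

```bash
cat > m.py <<'E'
from h import *
def rect(P): # minAreaRect of xy points in mm
    c,s,a=cv2.minAreaRect((P[:,:2]*1000).astype(np.float32));return np.round(c,1),np.round(s,1),round(a,2)
for n in('top','scene'):
    im=dict(np.load(n+'0.npz'));W=world(im);hsv=cv2.cvtColor(im['pixels'],cv2.COLOR_RGB2HSV);H,S,V=[hsv[...,i].astype(int) for i in range(3)]
    z=W[...,2];x=W[...,0];y=W[...,1];tab=(x>0.3)&(x<.95)&(abs(y)<.5)
    red=((H<6)|(H>174))&(S>150)&tab
    grn=(H>60)&(H<90)&(S>110)&tab&(z<.03)
    wht=(S<50)&(V>180)&tab&(y<-.1)&(z<.03)
    dark=(V<60)&tab&(z>.1)&(z<.135)&(x<.65)&(abs(y)<.2)
    print(n)
    for k,m in dict(redtop=red&(z>.12)&(z<.145),mat=grn,drawer=wht,handle=dark,jar=tab&(z>.05)&(z<.085)&(S<60)&(y>.05)&(y<.2)&(x<.62),carton=tab&(z>.05)&(z<.075)&(y<-.2)&(x<.55),batt=tab&(z>.05)&(z<.08)&(y>.25),glue=tab&(z>.15)&(z<.21)&(y<-.2)).items():
        m=cv2.morphologyEx(m.astype(np.uint8),cv2.MORPH_OPEN,np.ones((2,2)))>0
        k_,lab,st,_=cv2.connectedComponentsWithStats(m.astype(np.uint8))
        if k_<2: print(k,'none');continue
        m=lab==1+st[1:,4].argmax();P=W[m]
        print(k,m.sum(),*rect(P),'z',np.nanpercentile(P[:,2],[5,50,95]).round(4))
E
python3 m.py
```

```text
top
redtop 10316 [nan nan] [0. 0.] 0.0 z [0.1254 0.1287 0.1315]
mat 8465 [459.8 349.1] [285.2 173.7] 5.98 z [-0.0016  0.0018  0.0051]
drawer 7321 [ 405.3 -405.4] [153.9 362.3] 53.32 z [0.0134 0.0167 0.02  ]
handle 498 [468.9 -13.7] [136.   45.6] 72.08 z [-0.0006  0.1185  0.1233]
jar 403 [461.4  96.4] [45.1 33.5] 40.92 z [0.0437 0.0685 0.0713]
carton 683 [ 312.6 -368.9] [100.8  46.6] 79.24 z [0.0553 0.0589 0.0622]
batt 837 [655.9 389.2] [54.1 74.4] 0.59 z [0.0487 0.061  0.0644]
glue 295 [ 571.7 -390.3] [ 27.2 120.3] 23.83 z [0.0197 0.1923 0.1985]
scene
redtop 5910 [487.8 -27.2] [433.8 145.8] 41.41 z [0.1268 0.1315 0.1351]
mat none
drawer 2284 [ 474.7 -273.9] [271.6 225.8] 45.1 z [0.015  0.0195 0.024 ]
handle 211 [447.8 -48.6] [215.2  49.7] 60.63 z [0.0006 0.1203 0.1251]
jar 303 [442.1  93.9] [96.7 35.5] 24.6 z [0.0479 0.0697 0.0744]
carton 291 [ 300.5 -354.3] [80.4 85.6] 77.55 z [0.0487 0.0607 0.0657]
batt 922 [657.  394.6] [52.9 76.7] 10.33 z [0.0509 0.0642 0.0679]
glue 213 [ 489.3 -439.4] [264.5  22.2] 53.91 z [0.1447 0.1732 0.201 ]
```

```bash
cat > m2.py <<'E'
from h import *
def plane(im,m,z):
    T=np.linalg.inv(im['camera_from_world']);v,u=np.nonzero(m)
    d=np.stack([(u-im['cx'])/im['fx'],(v-im['cy'])/im['fy'],np.ones(len(u))],1)@T[:3,:3].T
    return T[:3,3]+d*((z-T[2,3])/d[:,2])[:,None]
if __name__=='__main__':
  for n in('top','scene'):
    im=dict(np.load(n+'0.npz'));W=world(im);hsv=cv2.cvtColor(im['pixels'],cv2.COLOR_RGB2HSV);H,S,V=[hsv[...,i].astype(int) for i in range(3)]
    z=cv2.medianBlur(np.nan_to_num(W[...,2]).astype(np.float32),5);x,y=W[...,0],W[...,1];tab=(x>0.25)&(x<.95)&(abs(y)<.55)
    red=((H<6)|(H>174))&(S>150)
    print(n)
    for k,(m,zz) in dict(redtop=(red&(z>.12)&(z<.145),.13),mat=((H>60)&(H<95)&(S>80)&tab&(z<.03),.003),drawer=((S<60)&(V>150)&tab&(y<-.1)&(z<.03),.018),handle=((V<70)&tab&(z>.105)&(z<.135)&(x<.6)&(abs(y)<.12),.121),jar=(tab&(z>.06)&(z<.085)&(S<60)&(y>.05)&(y<.2)&(x<.6),.07),carton=(tab&(z>.05)&(z<.075)&(y<-.2)&(x<.5),.06),batt=(tab&(z>.05)&(z<.08)&(y>.25),.063),glue=(tab&(z>.17)&(z<.21)&(y<-.2),.198)).items():
        m=cv2.morphologyEx(m.astype(np.uint8),cv2.MORPH_OPEN,np.ones((3,3)) if k!='handle' else np.ones((1,1)))
        k_,lab,st,_=cv2.connectedComponentsWithStats(m)
        if k_<2: print(k,'none');continue
        m=lab==1+st[1:,4].argmax();P=plane(im,m,zz)
        c,s,a=cv2.minAreaRect((P[:,:2]*1000).astype(np.float32))
        print(k,m.sum(),np.round(c,1),np.round(s,1),round(a,2),'z',np.nanmedian(W[m][:,2]).round(4))
E
python3 m2.py
```

```text
top
redtop 10355 [570.9 -44. ] [279.6 171.7] 71.96 z 0.1287
mat 9431 [462.4 351.2] [287.6 178. ] 5.36 z 0.0018
drawer 7621 [ 440.6 -360.1] [179.2 320.3] 78.3 z 0.0168
handle 568 [469.5 -11. ] [182.5  46.2] 72.07 z 0.1186
jar 390 [462.   96.3] [47.2 46.5] 47.47 z 0.0687
carton 847 [ 314.5 -358. ] [83.1 50.3] 77.65 z 0.0589
batt 832 [654.5 388.4] [56.3 77.7] 2.02 z 0.0612
glue 200 [ 552.2 -345.2] [28.3 32.9] 1.8 z 0.1957
scene
redtop 5924 [576.7 -42.5] [288.9 174. ] 72.12 z 0.1316
mat 7460 [465.5 352.8] [288.8 178.1] 5.44 z 0.0048
drawer 2368 [ 401.  -353.3] [182.3 238.7] 78.35 z 0.0195
handle 232 [471.2 -10.2] [128.5  39. ] 71.93 z 0.1212
jar 265 [467.4  98.3] [56.1 46.4] 45.23 z 0.071
carton 332 [ 319.8 -357.8] [91.3 56.4] 79.61 z 0.061
batt 909 [662.8 391.7] [60.2 77.1] 1.14 z 0.0643
glue 130 [ 566.3 -338.9] [58.1 26.9] 53.68 z 0.1954
```

```bash
cat >> h.py <<'E'
def down(deg): return (R.from_euler('z',deg,degrees=True)*R.from_euler('x',180,degrees=True)).as_quat()
def st(): print('t',round(r.current_t(),2),'p',np.round(r.current_tool_pos(),4),'F',np.round(r.current_contact_force(),1),'op',round(r.current_opening(),3),'ff',np.round(r.current_finger_force(),1))
E
python3 - <<'E'
from h import *
q=down(72)
for p in([.454,-.004,.3],[.454,-.004,.118],[.713,-.088,.304],[.713,-.088,.36]): print(r.inverse_kinematics(p,q))
r.move_to([.455-.02,-.004-.063,.30],q)
im=wrist();save(im,'w1');np.savez('w1',**im);st()
W=world(im);hsv=cv2.cvtColor(im['pixels'],cv2.COLOR_RGB2HSV);V=hsv[...,2]
m=(V<80)&(W[...,2]>.1)&(W[...,2]<.135)&(np.hypot(W[...,0]-.46,W[...,1])<.1)
red=((hsv[...,0]<6)|(hsv[...,0]>174))&(hsv[...,1]>150)&(W[...,2]>.12)
a=np.deg2rad(-18);bx=np.array([np.cos(a),np.sin(a)]);by=np.array([-bx[1],bx[0]])
for mm in(m,red):
    P=W[mm];print(mm.sum(),'along bx',np.percentile(P[:,:2]@bx,[1,5,50,95,99]).round(4),'by',np.percentile(P[:,:2]@by,[1,5,50,95,99]).round(4),'z',np.percentile(P[:,2],[5,50,95]).round(4))
P=W[m];s=P[:,:2]@bx;b=P[s<s.min()+.02];tt=np.polyfit(b[:,:2]@by,b[:,:2]@bx,1);print('bar',tt,b[:,:2].mean(0),(b[:,:2]@bx).min(),(b[:,:2]@bx).max())
E
```

```text
[-1.11409184e-01  1.22959054e-01  1.82588480e+00 -4.44089210e-16
  1.19274880e+00  2.02750081e-01]
[-1.11409184e-01  3.87517478e-01  2.00739767e+00 -4.44089210e-16
  7.46677506e-01  2.02750081e-01]
[-1.87572675e-01  6.36436240e-01  1.07974437e+00 -4.44089210e-16
  1.42541205e+00  1.26586591e-01]
[-1.87572675e-01  6.13543853e-01  9.88189689e-01 -4.44089210e-16
  1.53985911e+00  1.26586591e-01]
t 2.23 p [ 0.435  -0.0676  0.2999] F [ 0.7  0.  -1. ] op 1.002 ff 0.0
5159 along bx [0.4297 0.431  0.4447 0.475  0.4752] by [0.0637 0.0802 0.1476 0.1937 0.2144] z [0.1099 0.1205 0.1255]
77053 along bx [0.4757 0.4822 0.5593 0.6352 0.6425] by [-1.000e-04  1.270e-02  1.225e-01  2.077e-01  2.145e-01] z [0.1292 0.1305 0.1319]
bar [0.00498584 0.43616229] [ 0.45851343 -0.0025387 ] 0.42939078938083913 0.44938099100157936
```

View pics/w1.png

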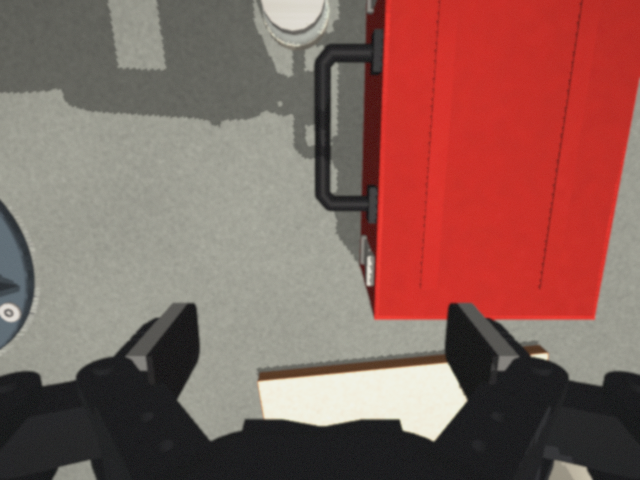

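The wrist view shows the bar as a vertical dark line at column 323 between rows 60 and 195, with the lid to its right from column 375 and the jar at (295,10). I'll grip the bar and swing the lid.

```bash
cat >> h.py <<'E'
a=np.deg2rad(-18);bx=np.array([np.cos(a),np.sin(a)]);by=np.array([-bx[1],bx[0]])
def box(s,t,z): return [*(s*bx+t*by),z]   # along-box coordinates -> world
E
python3 - <<'E'
from h import *
q=down(72);HX=.6457;T=.137
r.set_gripper(.42,squeeze=25)
r.move_to(box(.4357,T,.2),q)
r.move_linear(box(.4357,T,.117),vel=.1);st()
r.set_gripper(0.0,squeeze=25);st()
for th in np.linspace(0,1.8,16)[1:]:
    c,s=np.cos(th),np.sin(th)
    p=box(HX-.21*c+.015*s,T,.1+.21*s+.015*c+.003)
    r.move_linear(p,vel=.12)
    st()
    if np.linalg.norm(r.current_contact_force())>50: print('STOP');break
E
```

```text
t 4.3 p [ 0.4571 -0.0045  0.1176] F [-0.2 -0.2 -0. ] op 0.418 ff 0.0
t 4.63 p [ 0.456  -0.0041  0.1174] F [-6.3  2.6  8.9] op 0.126 ff 25.5
t 5.0 p [ 0.4591 -0.0051  0.1433] F [-4.9  2.5 -0.2] op 0.128 ff 24.7
t 5.36 p [ 0.4649 -0.007   0.1677] F [-5.9  2.8 -0.5] op 0.13 ff 24.8
t 5.72 p [ 0.4732 -0.0097  0.1912] F [-9.4  4.   1.9] op 0.124 ff 24.9
t 6.08 p [ 0.4841 -0.0133  0.2135] F [-12.9   5.6   7. ] op 0.125 ff 25.2
t 6.43 p [ 0.4975 -0.0176  0.2346] F [-19.9   6.2  12.8] op 0.125 ff 25.6
t 6.79 p [ 0.5138 -0.0229  0.2542] F [-23.1   6.   21. ] op 0.131 ff 26.3
t 7.15 p [ 0.5332 -0.0292  0.2714] F [-15.4   3.2  19. ] op 0.125 ff 26.4
t 7.51 p [ 0.5536 -0.0359  0.2856] F [-10.8   1.1  14.4] op 0.126 ff 26.3
t 7.87 p [ 0.5753 -0.043   0.2973] F [-7.6  0.6 12.2] op 0.129 ff 26.2
t 8.22 p [ 0.5981 -0.0504  0.3061] F [-3.8  0.7 11.6] op 0.128 ff 26.0
t 8.58 p [ 0.6214 -0.058   0.3116] F [-2.5 -1.   9.2] op 0.128 ff 25.9
t 8.94 p [ 0.6451 -0.0657  0.3142] F [-0.5 -1.1  7.1] op 0.131 ff 25.9
t 9.3 p [ 0.6688 -0.0734  0.3137] F [ 0.2 -1.9  5.2] op 0.127 ff 25.9
t 9.66 p [ 0.6929 -0.0813  0.3106] F [ 0.5 -1.7  4.6] op 0.127 ff 25.9
t 10.02 p [ 0.7162 -0.0889  0.3043] F [ 1.2 -2.   4.3] op 0.132 ff 25.8
```

Held throughout. I'll release, back off, and look down into the box from in front of the lid.

Run:
```python
from h import *
q=down(72)
r.set_gripper(.42);st()
p=r.current_tool_pos();r.move_linear([p[0],p[1],.375],vel=.15)
r.sleep(.3)
p=box(.50,.08,.36);r.move_linear(p,vel=.25)
im=wrist();save(im,'w2');np.savez('w2',**im);st()
im=optics.get_image('top');save(im,'top2');np.savez('top2',**im)
W=world(dict(np.load('w2.npz')));
```

```text
t 10.38 p [ 0.7155 -0.0883  0.3038] F [-0.1 -0.1 -0.1] op 0.42 ff 0.0
t 12.37 p [ 0.5011 -0.0785  0.3599] F [-0.1  0.5 -0.2] op 0.419 ff 0.0
```

View pics/w2.png

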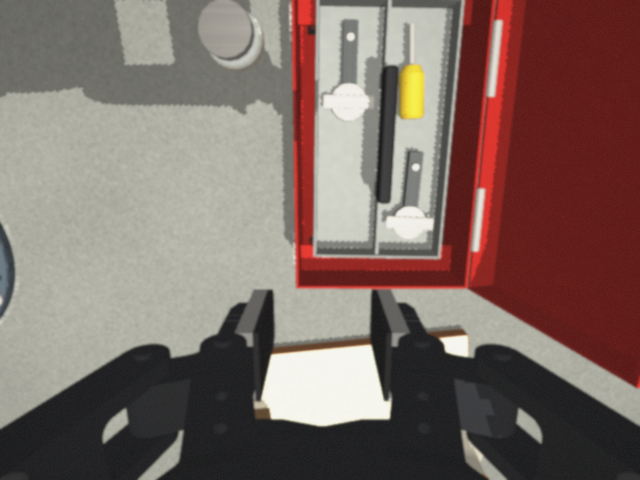

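The wrist view shows the open box with the tray. The strap runs from (390,67) to (384,202), the screwdriver is at (412,90), and the hinges are at (348,95) and (410,215). Next I'll measure the strap and the lid angle from both views.

```bash
cat > strap.py <<'E'
from h import *
for n in('w2','top2'):
    im=dict(np.load(n+'.npz'));W=world(im);V=im['pixels'].max(2);Z=W[...,2]
    c=np.array(box(.5605,.137,0));near=np.hypot(W[...,0]-c[0],W[...,1]-c[1])<.09
    m=((V<75)&near&(Z>.095)&(Z<.125)).astype(np.uint8)
    k,lab,s,_=cv2.connectedComponentsWithStats(m);m=lab==1+s[1:,4].argmax();z=np.median(Z[m])
    v,u=np.nonzero(m);P=np.array([ray(im,a,b,z)[:2] for a,b in zip(u,v)],np.float32)*1000
    cc,sz,an=cv2.minAreaRect(P);print(n,m.sum(),'z',z.round(4),np.round(cc,1),np.round(sz,1),round(an,2),'box',np.round([np.array(cc)@bx,np.array(cc)@by],1))
    rim=near&(Z>.07)&(Z<.088)&(V>110)&(np.ptp(im['pixels'].astype(int),2)<40) if 1 else 0
    print(' rim z',np.median(Z[rim]).round(4),rim.sum())
    red=(im['pixels'][...,0]>60)&(im['pixels'][...,1]<40)&(Z>.13)
    P=W[red];print(' lid',red.sum(),np.nanmax(P[:,2]).round(3) if red.any() else'')
    s=P[:,:2]@bx-.6457;print(' slope deg',np.rad2deg(np.median(np.arctan2(P[:,2]-.1,s))).round(1))
E
python3 strap.py
```

```text
w2 1950 z 0.1109 [573.9 -37.4] [114.2  13.5] 71.07 box [557.4 141.8]
 rim z 0.0798 1033
 lid 37076 0.265
 slope deg 58.3
top2 84 z 0.108 [585.6   3.9] [28.6 14.2] 70.87 box [555.7 184.7]
 rim z 0.0768 32
 lid 2567 0.626
 slope deg 63.4
```

Run:
```python
from h import *
q=down(71.07)
r.move_linear([.574,-.0372,.20],rot=q,vel=.2)
r.move_linear([.574,-.0372,.106],vel=.1);st()
r.set_gripper(0,squeeze=80);st()
r.move_linear([.574,-.0372,.24],vel=.08);st()
im=wrist();save(im,'w3')
r.move_linear([.51,.16,.24],vel=.12)
r.move_linear([.464,.352,.16],rot=down(5.4),vel=.1);st()
r.move_linear([.464,.352,.075],vel=.08);st()
for z in(.064,.061,.059,.057):
    r.move_linear([.464,.352,z],vel=.03);st()
    if r.current_contact_force()[2]>3: break
im=wrist();save(im,'w4')
```

```text
t 14.57 p [ 0.5744 -0.0373  0.1066] F [ 0.2 -0.1 -0.3] op 0.42 ff 0.0
t 14.91 p [ 0.5745 -0.0373  0.1068] F [-0.4 -0.3  6.6] op 0.123 ff 78.9
t 16.73 p [ 0.5739 -0.0372  0.2396] F [ 0.2  0.7 -4.2] op 0.123 ff 77.9
t 20.94 p [0.4641 0.3518 0.1601] F [ 0.2 -0.9 -4.1] op 0.124 ff 77.9
t 22.16 p [0.4643 0.3522 0.0755] F [ 0.6 -0.3 -4.7] op 0.127 ff 77.9
t 22.68 p [0.464  0.352  0.0639] F [-1.1 -0.8 -4.4] op 0.128 ff 77.9
t 22.93 p [0.4639 0.352  0.0609] F [ 0.5  0.2 -5.1] op 0.124 ff 78.0
t 23.18 p [0.4642 0.3522 0.0598] F [-2.7 -1.8  5. ] op 0.124 ff 79.4
```

View pics/w4.png

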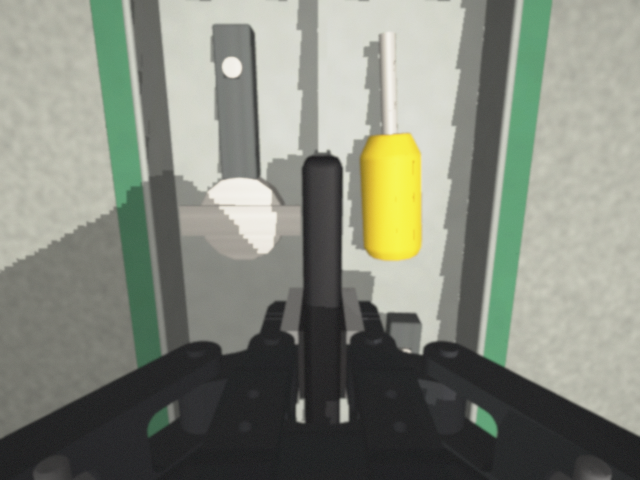

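The tray is on the mat with green showing evenly on both sides (columns 100 to 150 and 490 to 545), and its contents are in place. I'll release it and look for the trimmer.

Run:
```python
from h import *
r.set_gripper(.45);st()
r.move_linear([.464,.352,.2],vel=.15);st()
im=wrist();np.savez('w5',**im)
r.move_to(box(.50,.08,.36),down(72))
im=wrist();save(im,'w6');np.savez('w6',**im)
r.move_linear(box(.54,.06,.30),vel=.25);im=wrist();save(im,'w7');np.savez('w7',**im)
im=optics.get_image('top');np.savez('top3',**im);st()
for n in('w6','w7','top3'):
    im=dict(np.load(n+'.npz'));W=world(im);h=cv2.cvtColor(im['pixels'],cv2.COLOR_RGB2HSV);d=W[...,:2]
    c=box(.5605,.137,0);near=(np.hypot(W[...,0]-c[0],W[...,1]-c[1])<.13)&(W[...,2]<.08)
    org=near&(h[...,0]>7)&(h[...,0]<22)&(h[...,1]>130);blk=near&(h[...,2]<70)&(h[...,1]<120)&(W[...,2]>.012)
    for k,m in(('org',org),('blk',blk)):
        m=cv2.morphologyEx(m.astype(np.uint8),cv2.MORPH_OPEN,np.ones((3,3)))>0
        if m.sum()<20: print(n,k,'none');continue
        P=W[m];v,u=np.nonzero(m);print(n,k,m.sum(),'uv',u.mean().round(),v.mean().round(),'z',np.percentile(P[:,2],[5,50,95]).round(4),*[np.round(x,1) for x in cv2.minAreaRect((P[:,:2]*1000).astype(np.float32))])
im=dict(np.load('top3.npz'));W=world(im)
near=(np.hypot(W[...,0]-.464,W[...,1]-.352)<.1)&(im['pixels'].max(2)<75)&(W[...,2]>.04);P=W[near]
if near.sum()>10: print('strap on mat',near.sum(),np.median(P,0),cv2.minAreaRect((P[:,:2]*1000).astype(np.float32)))
```

```text
t 23.61 p [0.4641 0.3521 0.0591] F [-0.1 -0.5  0.6] op 0.448 ff 0.0
t 24.7 p [0.4636 0.3518 0.1991] F [-0.2  1.   0.6] op 0.449 ff 0.0
t 27.07 p [ 0.5322 -0.1093  0.3015] F [-0.3 -0.2  0.5] op 0.451 ff 0.0
w6 org 650 uv 373.0 155.0 z [0.0219 0.0312 0.0415] [571.2 -73. ] [ 44.2 111.7] 9.5
w6 blk none
w7 org 441 uv 322.0 118.0 z [0.0296 0.0313 0.0424] [570.  -71.8] [ 42.1 112.6] 8.7
w7 blk none
top3 org 89 uv 332.0 228.0 z [0.0013 0.0286 0.0328] [569.2 -71. ] [ 47.4 106.5] 9.2
top3 blk 53 uv 330.0 225.0 z [0.0391 0.0418 0.0449] [564.8 -44. ] [31.1 14.1] 2.0
strap on mat 394 [0.4571245  0.3486702  0.06108407] ((460.74493408203125, 349.5323181152344), (116.82342529296875, 13.399347305297852), 3.930299758911133)
```

View pics/w7.png

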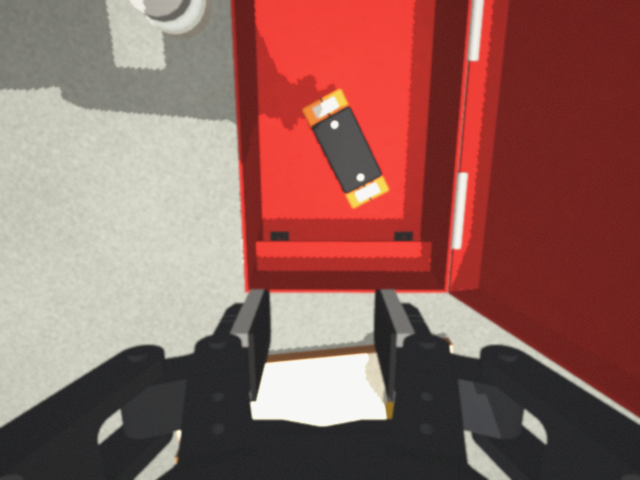

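The trimmer is in the box, right way up, with orange ends at (326,105) and (368,192) and the black middle centred at about (347,151). I'll refine its centre by rays from two wrist views, then pick it up.

Run:
```python
from h import *
res=[]
for n in('w6','w7'):
    im=dict(np.load(n+'.npz'));W=world(im);h=cv2.cvtColor(im['pixels'],cv2.COLOR_RGB2HSV)
    near=(np.hypot(W[...,0]-.57,W[...,1]+.072)<.075)&(h[...,1]<120)&(h[...,2]<110)&(W[...,2]>.036)
    k,lab,s,_=cv2.connectedComponentsWithStats(near.astype(np.uint8));m=(lab==1+s[1:,4].argmax());z=np.median(W[m][:,2])
    v,u=np.nonzero(m);P=np.array([ray(im,a,b,z)[:2] for a,b in zip(u,v)],np.float32)*1000
    c,sz,an=cv2.minAreaRect(P);print(n,m.sum(),z,np.round(c,1),np.round(sz,1),an);res.append((c,an+(90 if sz[1]>sz[0] else 0)))
c=np.mean([x[0] for x in res],0)/1000;yaw=np.mean([x[1] for x in res]);print(c,yaw)
assert abs(c[0]-.57)<.006 and abs(c[1]+.072)<.006 and abs(yaw-98.5)<5
q=down(yaw);x,y=c
r.set_gripper(.75)
r.move_linear([x,y,.22],rot=q,vel=.2)
r.move_linear([x,y,.07],vel=.15);r.move_linear([x,y,.031],vel=.06);st()
r.set_gripper(0,squeeze=50);st()
r.move_linear([x,y,.05],vel=.06);r.move_linear([x,y,.28],vel=.2);st()
r.move_linear([.442,-.359,.28],rot=down(78.3),vel=.2)
im=wrist();save(im,'w8')
r.move_linear([.442,-.359,.07],vel=.12);st()
```

```text
w6 36424 0.4125668009170881 [531.3 -69.4] [41.  76.1] 72.03223419189453
w7 50130 0.3533074857619687 [551.7 -96.9] [41.1 99.6] 72.052734375
[ 0.54149164 -0.08313596] 162.04248428344727Traceback (most recent call last):
  File "<stdin>", line 10, in <module>
AssertionError
```

```bash
ls pics
```

```text
scene0.png
top0.png
top2.png
w1.png
w2.png
w3.png
w4.png
w6.png
w7.png
```

```bash
cat > pick.py <<'E'
from h import *
res=[]
for n in('w6','w7'):
    im=dict(np.load(n+'.npz'));W=world(im);h=cv2.cvtColor(im['pixels'],cv2.COLOR_RGB2HSV)
    near=(np.hypot(W[...,0]-.57,W[...,1]+.072)<.075)&(h[...,1]<120)&(h[...,2]<110)&(W[...,2]>.036)&(W[...,2]<.055)
    k,lab,s,_=cv2.connectedComponentsWithStats(near.astype(np.uint8));m=(lab==1+s[1:,4].argmax());z=np.median(W[m][:,2])
    v,u=np.nonzero(m);P=np.array([ray(im,a,b,z)[:2] for a,b in zip(u,v)],np.float32)*1000
    c,sz,an=cv2.minAreaRect(P);print(n,m.sum(),z,np.round(c,1),np.round(sz,1),an);res.append((c,an+(90 if sz[1]>sz[0] else 0)))
c=np.mean([x[0] for x in res],0)/1000;yaw=np.mean([x[1] for x in res]);print(c,yaw)
assert abs(c[0]-.57)<.006 and abs(c[1]+.072)<.006 and abs(yaw-98.5)<5
q=down(yaw);x,y=c
r.set_gripper(.75)
r.move_linear([x,y,.22],rot=q,vel=.2)
r.move_linear([x,y,.07],vel=.15);r.move_linear([x,y,.031],vel=.06);st()
r.set_gripper(0,squeeze=50);st()
r.move_linear([x,y,.05],vel=.06);r.move_linear([x,y,.28],vel=.2);st()
r.move_linear([.442,-.359,.28],rot=down(78.3),vel=.2)
im=wrist();save(im,'w8')
r.move_linear([.442,-.359,.07],vel=.12);st()
E
python3 pick.py
```

```text
w6 2201 0.043221188016898726 [568.2 -69.8] [37.8 68.1] 9.461344718933105
w7 3012 0.04332086008328753 [568.7 -69.8] [37.6 67.1] 9.412601470947266
[ 0.56845081 -0.0697667 ] 99.43697309494019
t 30.02 p [ 0.5686 -0.0698  0.0311] F [ 0.2  0.6 -0.5] op 0.752 ff 0.0
t 30.36 p [ 0.5688 -0.0698  0.0315] F [-0.2 -0.7  5.6] op 0.459 ff 51.4
t 32.12 p [ 0.568  -0.0697  0.2789] F [ 0.6  0.3 -2.5] op 0.46 ff 50.8
t 35.8 p [ 0.4422 -0.3592  0.0706] F [ 0.2 -0.3 -2.1] op 0.457 ff 50.7
```

Run:
```python
from h import *
for z in(.052,.049,.047,.0455,.044,.0425):
    r.move_linear([.442,-.359,z],vel=.03);st()
    if r.current_contact_force()[2]>2: break
r.set_gripper(.75);st()
r.move_linear([.442,-.359,.28],vel=.15)
r.move_linear([.40,-.20,.34],rot=down(72),vel=.25)
for n in('top','scene'):
    im=optics.get_image(n);np.savez(n+'9',**im)
    save(im,n+'9')
    W=world(im);h=cv2.cvtColor(im['pixels'],cv2.COLOR_RGB2HSV);z=W[...,2]
    m=(np.hypot(W[...,0]-.442,W[...,1]+.359)<.08)&(z>.024)&(z<.075);P=W[m];v,u=np.nonzero(m)
    k=z[m]>.05;print(n,m.sum(),'ctr',np.median(P,0).round(4),[np.round(a,1) for a in cv2.minAreaRect((P[:,:2]*1000).astype(np.float32))],'ztop',np.median(P[k][:,2]).round(4))
st()
a=np.hstack([cv2.imread('pics/top9.png')[140:380,100:540],cv2.imread('pics/scene9.png')[120:430,180:540][:240]]);cv2.imwrite('pics/fin.png',a)
```

```text
t 36.55 p [ 0.4421 -0.359   0.052 ] F [-0.3  0.3 -1. ] op 0.463 ff 50.7
t 36.8 p [ 0.4419 -0.3589  0.0489] F [-0.1  0.4 -1.6] op 0.461 ff 50.7
t 37.05 p [ 0.4419 -0.3589  0.0469] F [ 0.4  0.1 -1.6] op 0.462 ff 50.7
t 37.3 p [ 0.4421 -0.3591  0.0465] F [-3.5  3.1 11.6] op 0.46 ff 52.3
t 37.67 p [ 0.442  -0.359   0.0454] F [ 0.1 -0.4 -0. ] op 0.748 ff 0.0
top 0 ctr [nan nan nan] [array([0., 0.]), array([0., 0.]), np.float64(0.0)] ztop nan
scene 515 ctr [ 0.4519 -0.3441  0.0504] [array([ 438. , -357.7]), array([143.1, 140.8]), np.float64(66.4)] ztop 0.0589
t 40.33 p [ 0.4001 -0.2008  0.3393] F [ 0.8  0.3 -0.2] op 0.747 ff 0.0
  return _methods._mean(a, axis=axis, dtype=dtype,
  ret = um.true_divide(
  ret = ret.dtype.type(ret / rcount)
```

View pics/fin.png

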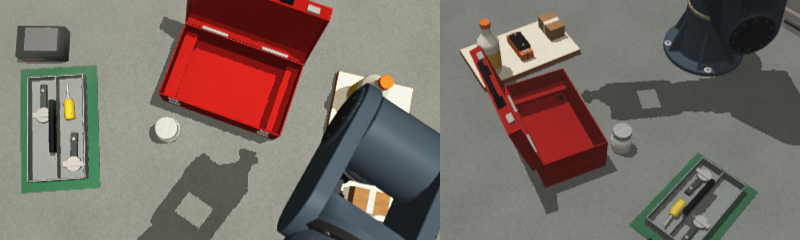

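The combined view shows the lid back, the tray with its contents square on the mat (60,128), and the trimmer upright mid-board (right half, 521,45). The bystanders look unmoved and the robot is clear, so I'm handing in.

```bash
python3 -c "
from h import *
r.sleep(.3);print(r.hand_in());st()"
```

```text
the job is handed in; nothing more can be done
None
the job is handed in; nothing more can be done
```

I handed the job in at about 41 s: the lid stays back by itself, the tray is on the mat with everything in it, the trimmer is upright mid-drawer-front and the bystanders look unmoved; no verdict came back, and the trimmer's final place was checked by eye only, since its closing measurement failed.

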